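Tighten a lens mount's clamp collar with a pin spanner

TASK

The lens in the mount on the optical breadboard is still loose: take the pin spanner from its cradle, put both its prongs down into the two holes of the clamp collar, and with it turn the collar clockwise (seen from above) until it comes up against its stop. Then set the spanner gently back into its cradle as it was, upright with the bar across both rests. Do not touch the lens, do not let the spanner drop, and leave the other things where they are.

Things in the scene. Friction and masses are not known exactly. Their poses are not given: they have to be found in the camera images.
- spanner_grip (a point): Centre of the top bar of the steel pin spanner, a flat T standing prongs-down in its cradle; the bar is the part to grip: 100 mm long (along x), 16 mm thick (y), 16 mm high. z points up. A flat shank, 10 mm thick and 26 mm wide, goes down from the bar. Turned by half a turn it is the same tool. Loose, 0.2 to 0.33 kg.
- prong0 (a point): Tip of the prong at the spanner's x = +22 mm, lowest point of the prong, on its axis
- prong1 (a point): Tip of the prong at the spanner's x = -22 mm, lowest point of the prong, on its axis
- cradle: Dark spanner cradle, fixed; origin: centre of the underside. Base 120 x 56 x 8 mm; two uprights at x = +42 and -42 mm, 12 mm thick, 76 mm high, carry the ends of the bar between flared cheeks (3 mm free each side, cheek tops at 90 mm). The bar rests along x, either way round, its centre 84 mm above the origin, 7 mm of play each way lengthwise; prongs hang 6 mm above the base.
- collar_top (a point): Aluminium clamp collar with two round holes, on a fixed dark lens mount: flat ring 68 mm outside, 28 mm bore, 12 mm thick, top 62 mm above the 12 mm board. This point: centre of its top face, on the turning axis; x along the line of the holes (turns with it), z up. A lug 10 mm wide sticks out 10 mm from its rim at +y. A similar mount nearby has a plain ring without holes: not this one.
- hole0 (a point): Mouth of the collar's hole at its x = +22 mm: centre, level with the top face; 8.5 mm wide, 12 mm deep, slightly chamfered
- hole1 (a point): Mouth of the collar's other hole, at its x = -22 mm; same size
- collar (a joint): Angle of the collar in rad, growing clockwise seen from above. It starts loose between 0.25 and 0.85 and is tight at 1.6, its hard stop, where its lug meets the upright steel stop post on the mount. It drags with about 0.12 N m and stays where it is left.
- lens: The glass lens in the collar's bore, 27 mm wide, its dome 6.5 mm below the collar's top face at the middle; fragile. Origin: centre of its underside.
- marker: orange pen, 135 mm long, 11 mm thick, lying along its x on the perforated plate; bystander
- screwdriver: screwdriver about 150 mm long lying along its x on the perforated plate; bystander
- screw_dish: small steel bowl, 70 mm wide, 25 mm high; bystander
- lens_cap: black disc 52 mm wide, 12 mm high; bystander
- interface_box: yellow and black box 85 x 110 x 28 mm high; bystander
- spanner: The whole spanner. Origin: midway between its prong tips, 70 mm below the bar's centre; x along the bar, z up. The shank ends in two legs (58 mm wide over all, open between), whose feet carry two round-ended prongs 6 mm thick and 9 mm long, pointing down at x = +22 and -22 mm.
Mind the look-alikes: they are no part of the job. What is shaped like the spanner but turquoise or yellow is not meant.

How it is judged:
By the outcome, as a careful person would: the job done as asked, in the order asked, and still so for the second after the job is handed in, with the robot touching nothing.
It also fails if it takes over 58 s, if anything falls off the work surface, if the arm or the gripper's body presses on something with over 40 N, if the wrist force passes 120 N, or if a joint passes its speed limit or range.

ROBOT

A 7-joint arm with a two-finger parallel gripper is mounted at the origin on the work surface. World frame = base frame: x ahead of the robot, y to its left, z up, the work surface at z = 0. Lengths are in mm, angles in rad, forces in N, time in s.
With the tool pointing down it reaches from about 425 to 875 mm from the base axis. Payload 4.7 kg.
Tool frame: the origin (TCP) lies midway between the tips of the shut fingers; the grasp point (between the pads) lies 19 mm behind it; z points along the fingers, y is the line along which they close (so a half turn about z gives the same grasp; the last joint's range is limited). The gripper opens to 85 mm and grips with 20 to 120 N. Pads are 22 mm wide; open, the fingers measure 114 mm over their backs; the gripper's body (76 mm by 85 mm) begins 54 mm behind the grasp point. The pads swing forward as they close: fully open they stand 13 mm farther back than shut.
Start: joints at [1.228, 0.321, -0.07, 1.45, 0.023, 1.371, -0.057], TCP at [227.012, -609.09, 231.349] pointing down, gripper open.
Joint ranges: [-2.86, 2.86], [-0.3, 2.09], [-1.38, 1.24], [0.06, 2.45], [-1.56, 4.7], [0.09, 2.05], [-2.69, 2.69]. Speed limits (rad/s): [2.57, 2.57, 3.14, 3.14, 3.14, 3.14, 3.14].

INTERFACE

Orientations are given as a unit quaternion [w, x, y, z].
In Python, from workcell import env gives the robot as it stands. Calls block until the motion is done:
- env.movep(position, orientation): joint-space move of the TCP to a pose.
- env.move_straight(position, rotation=None, v=150, until_force=None): straight line of the TCP; rotation=None keeps the orientation; v is the mean speed in mm/s. With until_force (N) it stops when the force on the tool has changed by that much, and returns True; else False.
- env.move_j(angles): joint-space move.
- env.set_gripper(opening, grip_force=None): finger opening in mm; grip_force is the grip in N (None keeps the last); returns when the fingers have stopped.
- env.hold(seconds).
- env.solve_ik(position, orientation): joint angles nearest the present ones, or None.
- env.state(): the state.
- env.camera(name): name is "side" or "top"; returns a dict with "img" (384x512x3 uint8, blue, green, red), "z_map" (384x512 float32, mm along the optical axis (not along the pixel's ray), 0 where there is no reading), "fx", "fy", "cx", "cy" (pixels), "rvec" (rotation vector, rad) and "tvec" (3), from world to camera coordinates, as OpenCV has them. Camera axes: x right, y down, z forward; pixel columns grow to the right and rows downward; lengths in mm; the calibration is good to about 2 mm. A picture is of the moment at which its call begins.
A pose or a line that the arm cannot do raises env.PlanningError and nothing moves.
- env.hand_in(): hands the job in; it is judged then, once.
The state is a dict: "time_s": time; "joint_pos": joint angles; "qd": joint speeds; "tau": joint torques, N m; "tool_pos": TCP position; "orientation": TCP orientation; "force": force on the tool from outside, world axes, zero at the start; "torque": the same for the moment, N m; "width": finger opening in mm; "grasp_force": force on a finger pad.
Only numpy, scipy, OpenCV 4.12 (cv2) and the standard library are available. Lean on these libraries where they do the work, as an engineer would, in place of code of your own. Each camera call takes 0.05 s, during which the arm holds its last target. There are 200 camera calls.

## Working session

There is one attempt and no reset: what is moved stays moved. The work goes in short steps, each a Python script; the robot and the scene stay as the last script left them, time stands still between calls to the robot, and variables do not carry over. Pictures are saved under pics/ and viewed, at most 10 in all, crops included, and the job is handed in when it is done.

```bash
mkdir -p pics
cat > h.py <<'E'
import numpy as np, cv2
from workcell import env
def snap(n):
    c=env.camera(n); c['R']=cv2.Rodrigues(np.array(c['rvec'],float))[0]; c['t']=np.array(c['tvec'],float).ravel(); return c
def world(c,u,v,z=None):
    """pixel -> world by depth"""
    zz=c['z_map'][int(round(v)),int(round(u))] if z is None else z
    p=np.array([(u-c['cx'])/c['fx']*zz,(v-c['cy'])/c['fy']*zz,zz]); return c['R'].T@(p-c['t'])
def cloud(c):
    v,u=np.mgrid[:384,:512]; z=c['z_map']
    P=np.stack([(u-c['cx'])/c['fx']*z,(v-c['cy'])/c['fy']*z,z],-1).astype(float)
    W=(P-c['t'])@c['R']; W[z==0]=np.nan; return W
def onplane(c,u,v,h):
    d=c['R'].T@np.array([(u-c['cx'])/c['fx'],(v-c['cy'])/c['fy'],1.]); o=-c['R'].T@c['t']; return o+d*(h-o[2])/d[2]
def pix(c,p):
    q=c['R']@np.array(p,float)+c['t']; return c['fx']*q[0]/q[2]+c['cx'],c['fy']*q[1]/q[2]+c['cy']
E
python3 - <<'E'
from h import *
import pickle
for n in('top','side'):
    c=snap(n); cv2.imwrite(f'pics/{n}0.png',cv2.resize(c['img'],(800,600),interpolation=cv2.INTER_CUBIC)); pickle.dump(c,open(n+'0.pkl','wb'))
    print(n,c['fx'],-c['R'].T@c['t'],c['R'][2])
print(env.state())
E
```

```text
top 463.12858246486667 [ 255.30190908  188.07591368 1830.00419101] [ 0.14016586 -0.00364291 -0.99012134]
side 401.06617355786096 [ 346.51384916 -635.65656657  888.96881162] [ 0.12966285  0.71794082 -0.68392143]
{'time_s': 0.1, 'joint_pos': array([ 1.22809433,  0.32173372, -0.07008218,  1.45156692,  0.0226081 ,
        1.37081203, -0.05691851]), 'qd': array([ 2.35439415e-04,  2.30109154e-04, -5.89548573e-04, -3.78403206e-03,
        1.28151156e-03, -5.84233630e-06,  1.09053006e-03]), 'tau': array([ 4.55144615e-06, -4.94877362e+01, -3.84150557e-01, -3.15210235e+01,
        1.28307694e-02,  7.44261750e-03,  1.69849227e-05]), 'tool_pos': array([ 226.8106103 , -608.6198579 ,  230.33571683]), 'orientation': array([-8.42162029e-04,  9.84127548e-01,  1.77460468e-01, -2.04561967e-04]), 'force': array([-0.52320053,  0.0460583 ,  0.53317489]), 'torque': array([0.03865031, 0.01165728, 0.03166909]), 'grasp_force': 0.0, 'width': 85.02613208329677}
```

View pics/top0.png

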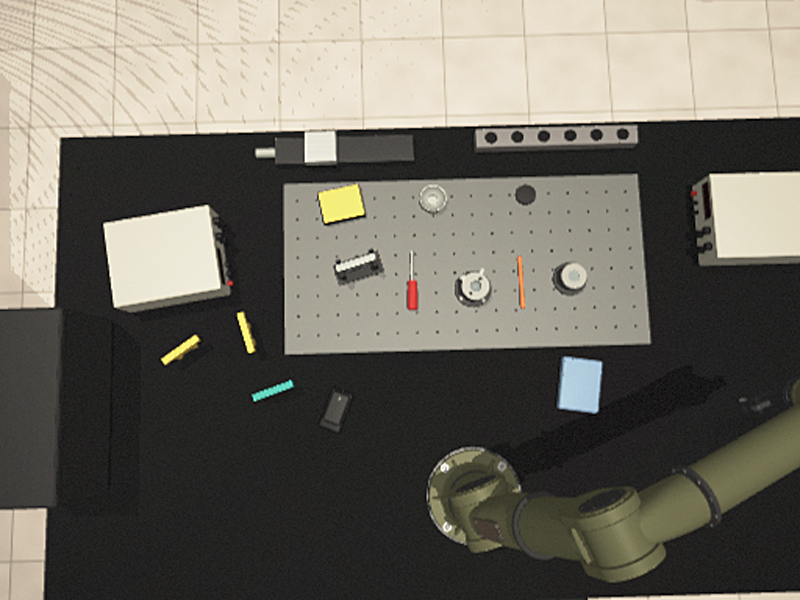

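View pics/side0.png

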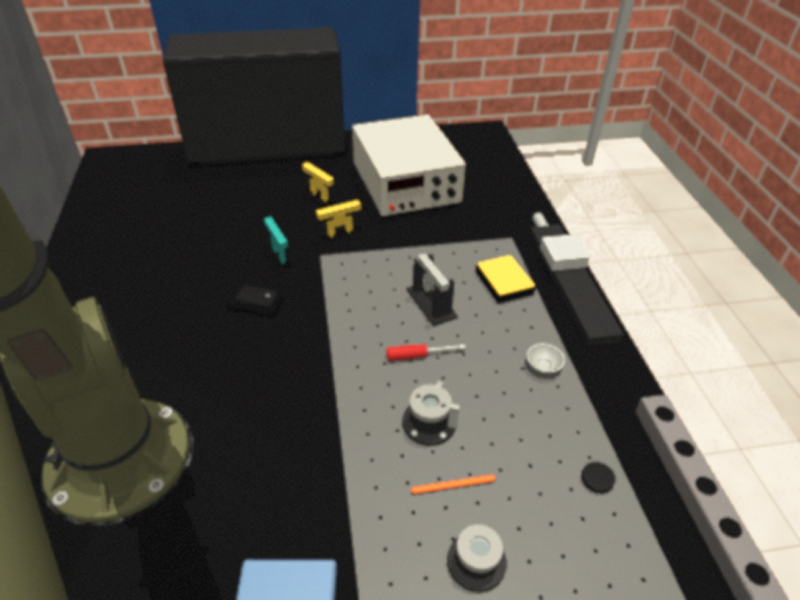

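The top picture shows the cradle with the steel spanner at about (357,266), the holed collar at (475,285) and the plain ring at (573,277). The side view shows the cradle at (433,285), and the collar at (432,403) with two holes, a lug and a post. Next I'll measure both.

Run:
```python
from h import *
import pickle
for n,cr,sp in(('top',(304,182),(228,170)),('side',(276,258),(277,175))):
    c=pickle.load(open(n+'0.pkl','rb')); W=cloud(c); g=c['img'].max(2).astype(int)
    uu,vv=np.meshgrid(range(512),range(384))
    near=lambda p,r:(abs(uu-p[0])<r)&(abs(vv-p[1])<r)
    m=near(sp,22)&(g>120)&(W[...,2]>88)&(W[...,2]<125)
    P=W[m]; print(n,'bar',m.sum(),'z',np.percentile(P[:,2],[10,50,90]))
    v,u=np.nonzero(m); Q=np.array([onplane(c,a,b,104)[:2] for a,b in zip(u,v)],np.float32)
    print(cv2.minAreaRect(Q))
    m=near(cr,24)&(g>100)&(W[...,2]>60)&(W[...,2]<90)
    P=W[m]; print('collar',m.sum(),'z',np.percentile(P[:,2],[10,50,90]))
    v,u=np.nonzero(m); Q=np.array([onplane(c,a,b,74)[:2] for a,b in zip(u,v)],np.float32)
    print('circ',cv2.minEnclosingCircle(Q),'med',np.median(Q,0))
    # rectified views at z=74 (collar) and z=104 (bar)
    ims=[]
    for ctr,h in((onplane(c,*cr,74),74),(onplane(c,*sp,104),104)):
        X,Y=np.meshgrid(np.linspace(70,-70,400),np.linspace(70,-70,400)) # rows: x down from +70 ; cols y
        pw=np.stack([ctr[0]+Y,ctr[1]+X,np.full_like(X,h)],-1)
        q=pw@c['R'].T+c['t']; mu=(c['fx']*q[...,0]/q[...,2]+c['cx']).astype(np.float32); mv=(c['fy']*q[...,1]/q[...,2]+c['cy']).astype(np.float32)
        ims.append(cv2.remap(c['img'],mu,mv,cv2.INTER_CUBIC)); print('rect centre',ctr)
    cv2.imwrite(f'pics/{n}_rect.png',np.hstack(ims))
a=cv2.imread('pics/top_rect.png');b=cv2.imread('pics/side_rect.png')
cv2.imwrite('pics/rect.png',cv2.resize(np.vstack([a,b]),(600,600)))
```

```text
top bar 108 z [ 96.11878675 101.75715936 107.56261946]
((573.3543090820312, 275.84686279296875), (17.506059646606445, 98.10054016113281), 16.27238655090332)
collar 249 z [63.5641852  71.27904393 77.7271853 ]
circ ((516.8831176757812, -14.172842979431152), 39.92115783691406) med [512.9601   -15.053179]
rect centre [513.75197626 -15.74993309  74.        ]
rect centre [563.68050361 273.01037563 104.        ]
side bar 135 z [100.70825387 103.93216864 105.91498193]
((571.9083251953125, 269.5511474609375), (19.825408935546875, 101.94234466552734), 14.616410255432129)
collar 531 z [66.76896489 73.28605956 75.46311903]
circ ((516.9862060546875, -20.52239990234375), 42.16899871826172) med [512.43976  -22.958393]
rect centre [511.19122216 -24.5309547   74.        ]
rect centre [570.00371942 258.34269814 104.        ]
```

View pics/rect.png

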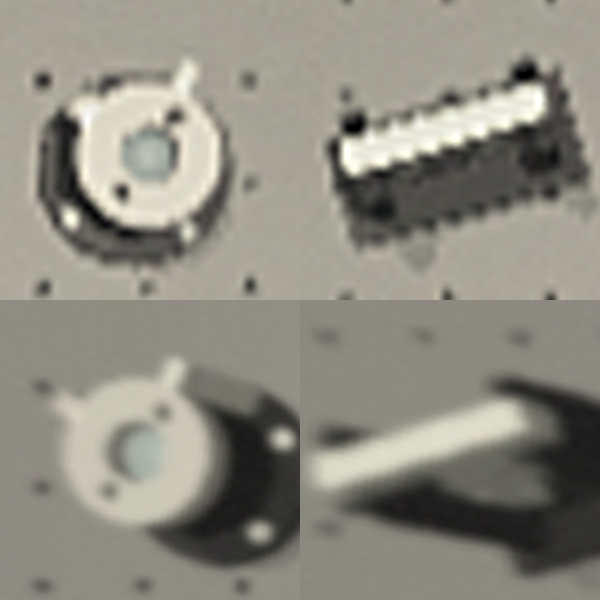

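The rectified views show the collar's centre at about x=511, y=-17. The hole line is at about -35°, the lug at +54° and the post at -24°, so the turn is about 1.1 rad. The bar centre is at (572,273), along -74.5°. The heights (74 and 104) and sizes (98–102 x 17, hole spacing 43) agree with those given. Next I'll check the reach and move to the bar.

```bash
cat >> h.py <<'E'
from scipy.spatial.transform import Rotation
def quat(phi):
    """tool down, closing line (tool y) at phi degrees; bar then lies along phi-90"""
    s,c=np.sin(np.radians(phi)),np.cos(np.radians(phi))
    q=Rotation.from_matrix(np.array([[-s,c,0],[c,s,0],[0,0,-1.]])).as_quat(); return q[[3,0,1,2]]
GZ=19
E
python3 - <<'E'
from h import *
for f in(15.5,195.5):
    for p,d in(((572.4,272.7,200),0),((572.4,272.7,77),0),((511,-17,180),38.5),((511,-17,115),38.5),((511,-17,115),-35)):
        r=env.solve_ik(p,quat(f+d)); print(f,p,d,None if r is None else np.round(r,2))
E
```

```text
15.5 (572.4, 272.7, 200) 0 [ 0.26  0.48 -1.01  1.51  0.41  1.38 -0.5 ]
15.5 (572.4, 272.7, 77) 0 [ 0.34  0.72 -1.16  1.64  0.69  1.26 -0.68]
15.5 (511, -17, 180) 38.5 [ 0.74  0.12 -0.8   1.84  0.09  1.23  0.86]
15.5 (511, -17, 115) 38.5 [ 0.73  0.2  -0.82  1.91  0.16  1.1   0.8 ]
15.5 (511, -17, 115) -35 [ 0.7   0.19 -0.78  1.91  0.15  1.1  -0.48]
195.5 (572.4, 272.7, 200) 0 [ 0.35  0.57 -1.18  1.51  0.53  1.42  2.56]
195.5 (572.4, 272.7, 77) 0 [ 0.35  0.73 -1.18  1.64  0.7   1.27  2.45]
195.5 (511, -17, 180) 38.5 [ 0.66  0.1  -0.71  1.84  0.07  1.22 -2.27]
195.5 (511, -17, 115) 38.5 [ 0.62  0.17 -0.69  1.91  0.12  1.1  -2.32]
195.5 (511, -17, 115) -35 [ 1.02  0.31 -1.17  1.9   0.32  1.13  2.53]
```

Run:
```python
from h import *
q=quat(15.5)
env.movep((572.4,272.7,200),q); env.set_gripper(55,20)
c=snap('side'); x,y=map(int,pix(c,(572,273,120))); cv2.imwrite('pics/hov.png',cv2.resize(c['img'][y-70:y+60,x-80:x+80],(800,600)))
print(x,y); s=env.state(); print(s['time_s'],s['tool_pos'],s['force'])
```

```text
276 167
3.8667 [572.41095969 272.70733655 200.02921543] [-0.11206891 -0.2335107  -0.32220984]
```

View pics/hov.png

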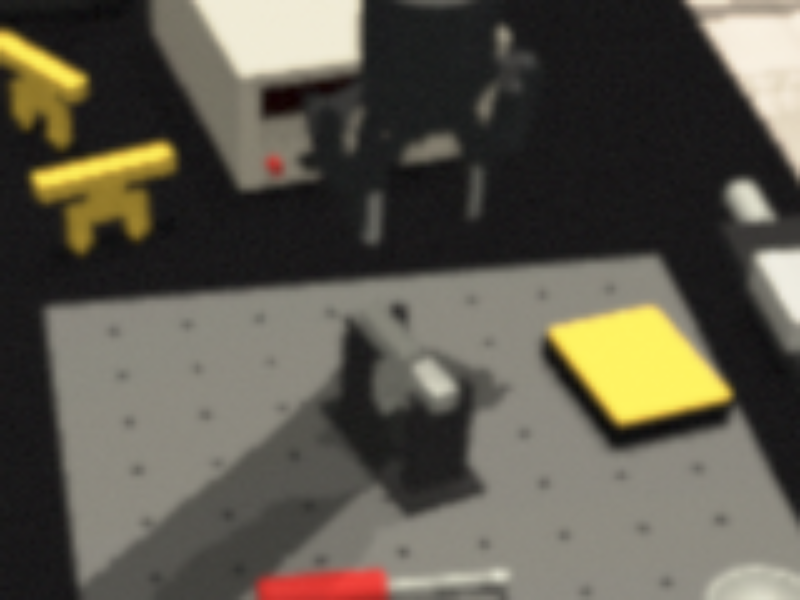

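The hover picture has the fingertips at (372,240) and (475,215), either side of the bar at (405,350), and the grip line is centred. I'll descend, close gently, and lift.

Run:
```python
from h import *
def st(t): s=env.state(); print(t,round(s['time_s'],1),s['tool_pos'].round(1),s['force'].round(1),s['torque'].round(2),round(s['width'],1),round(s['grasp_force'],1))
hit=env.move_straight((572.4,272.7,77),v=120,until_force=8); st('down %s'%hit)
if not hit:
    env.set_gripper(24,20); st('24'); 
    env.set_gripper(0,20); st('closed')
```

```text
down False 5.0 [573.  273.2  78. ] [-0.  -0.5 -0.3] [-0.01  0.03 -0.01] 54.9 0.0
24 5.4 [572.5 272.7  77.2] [0.5 0.4 0.2] [ 0.06  0.03 -0.01] 23.6 0.0
closed 5.7 [572.6 272.7  77.2] [-0.2  0.2  0.5] [-0.03 -0.06  0.04] 15.7 19.8
```

Run:
```python
from h import *
def st(t): s=env.state(); print(t,round(s['time_s'],1),s['tool_pos'].round(1),s['force'].round(1),s['torque'].round(2),round(s['width'],1),round(s['grasp_force'],1))
env.set_gripper(0,80)
env.move_straight((572.4,272.7,200),v=80); st('lift')
env.movep((511.3,-17,150),quat(54.5)); st('hover')
env.hold(.3)
import pickle
ims=[]
for n in('side','top'):
    c=snap(n); pickle.dump(c,open(n+'1.pkl','wb'))
    x,y=map(int,pix(c,(511,-17,110))); ims.append(cv2.resize(c['img'][y-37:y+38,x-25:x+25] if n=='top' else c['img'][y-45:y+45,x-30:x+30],(400,600),interpolation=cv2.INTER_CUBIC)); print(n,x,y)
cv2.imwrite('pics/hov2.png',np.hstack(ims)); st('')
```

```text
lift 7.6 [572.2 272.5 199.4] [ 0.1 -0.  -2.8] [-0.    0.01 -0.01] 14.6 77.8
hover 8.7 [511.8 -15.9 150.5] [-0.2 -0.6 -2.7] [ 0.07 -0.01  0.02] 14.5 77.8
side 276 246
top 305 181
 9.1 [511.5 -16.4 150.1] [-0.6 -0.2 -2.1] [ 0.03 -0.03  0.04] 14.4 77.8
```

View pics/hov2.png

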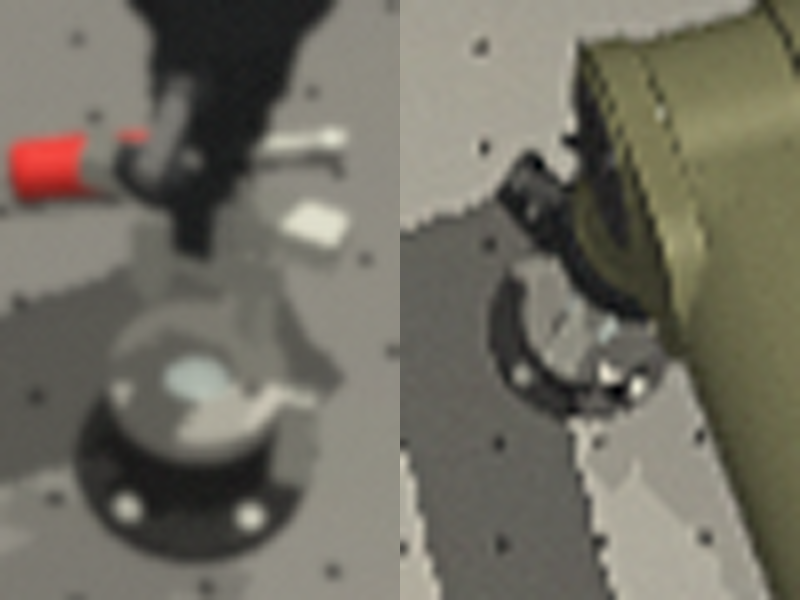

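The side crop shows the bar's near end at (318,222) and the legs over the collar, low in contrast because of the shadow. In the top crop the arm hides most of the spanner. I'll use side-camera depth to get the bar and leg offsets relative to the tool.

Run:
```python
from h import *
import pickle
c=pickle.load(open('side1.pkl','rb')); W=cloud(c); T=np.array([511.5,-16.4]); a=np.radians(-35.5)
e=np.array([np.cos(a),np.sin(a)]); n=np.array([-e[1],e[0]])
D=W[...,:2]-T; A=D@e; B=D@n; Z=W[...,2]
for lo in range(100,180,8):
    m=(Z>lo)&(Z<lo+8)&(abs(A)<70)&(abs(B)<14)
    if m.sum(): print(lo,m.sum(),'A',np.percentile(A[m],[2,25,50,75,98]).round(0),'B',np.percentile(B[m],[10,50,90]).round(1))
# contrast crop with predicted points
x0,y0,x1,y1=245,200,325,275; k=8
im=cv2.resize(c['img'][y0:y1,x0:x1],None,fx=k,fy=k,interpolation=cv2.INTER_CUBIC)
im=np.clip(im.astype(float)*1.5,0,255).astype(np.uint8)
def dot(A,B,z,col):
    u,v=pix(c,(*(T+e*A+n*B),z)); cv2.circle(im,(int((u-x0+.5)*k),int((v-y0+.5)*k)),3,col,-1)
for s in(-1,1):
    for b in(-8,8):
        for z in(161,177): dot(50*s,b,z,(0,0,255))
    dot(22*s,0,99,(0,255,0)); dot(29*s,-5,108,(255,0,0)); dot(22*s,0,74,(0,255,255))
cv2.imwrite('pics/ov.png',im); print(im.shape)
```

```text
100 7 A [-24. -20.  20.  23.  28.] B [-2.9 -1.3 -0.1]
108 22 A [-29. -21. -15.  23.  28.] B [-5.7 -4.4 -3.2]
116 26 A [-28. -20.   1.  23.  29.] B [-5.6 -4.3 -0.9]
124 35 A [-27. -15.   3.  21.  29.] B [-5.6 -4.  -2.7]
132 47 A [-26. -14.   8.  21.  29.] B [-6.2 -4.4 -3.1]
140 50 A [-28. -20.  13.  20.  29.] B [-5.3 -1.7  3.4]
148 2 A [11. 11. 12. 12. 12.] B [-3.4 -2.9 -2.3]
156 25 A [-48. -31.  11.  28.  47.] B [-13.1  -7.5  -5.9]
164 63 A [-45.  -2.  23.  37.  50.] B [-10.   -7.7  -5.9]
172 146 A [-48.   9.  22.  36.  49.] B [-7.7 -1.3  6.7]
(600, 640, 3)
```

View pics/ov.png

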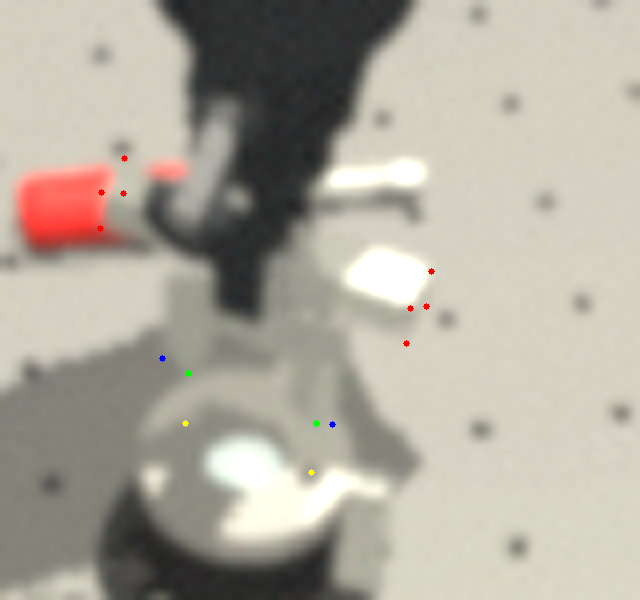

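The projected points land on the bar end and legs, and leg depth spans -28..+29 mm. So the grip is centred to about 1 mm, and the side camera agrees with the arm. Now a finer fix of the holes in the first side picture.

Run:
```python
from h import *
import pickle
for name in('side','top'):
    c=pickle.load(open(name+'0.pkl','rb'))
    ctr=np.array([511.3,-17.]); s=.25; N=400
    X,Y=np.meshgrid((N/2-np.arange(N))*s,(N/2-np.arange(N))*s)
    pw=np.stack([ctr[0]+Y,ctr[1]+X,np.full_like(X,74)],-1); q=pw@c['R'].T+c['t']
    g=cv2.remap(c['img'],(c['fx']*q[...,0]/q[...,2]+c['cx']).astype(np.float32),(c['fy']*q[...,1]/q[...,2]+c['cy']).astype(np.float32),cv2.INTER_CUBIC).max(2)
    bg=np.median(g[(np.hypot(X,Y)<31)&(np.hypot(X,Y)>17)]).astype(float); H=[]
    for sgn in(1,-1):
        a=np.radians(-35); hx,hy=sgn*22*np.cos(a),sgn*22*np.sin(a)
        for _ in range(4):
            w=np.clip(bg*.93-g,0,None)*(np.hypot(Y-hx,X-hy)<6.5); hx,hy=(w*Y).sum()/w.sum(),(w*X).sum()/w.sum()
        H.append(ctr+[hx,hy])
    d=H[0]-H[1]; print(name,'bg',bg,H,'mid',(H[0]+H[1])/2,'sep',np.hypot(*d),'ang',np.degrees(np.arctan2(d[1],d[0])))
    m=(g>bg*.8).astype(np.uint8); m=cv2.morphologyEx(m,cv2.MORPH_CLOSE,np.ones((40,40))) if 0 else m
    # rim rays: brightness drop, radially
    pts=[]
    for th in np.radians(np.arange(0,360,5)):
        r=np.arange(24,44,.25); gx=g[(N/2-r*np.cos(th)/s).astype(int),(N/2-r*np.sin(th)/s).astype(int)].astype(float)
        dd=cv2.GaussianBlur(gx[None],(9,1),0)[0]; k=np.argmin(np.gradient(dd)); pts.append((np.degrees(th),r[k]))
    print([(int(t),float(r)) for t,r in pts][::3])
```

```text
side bg 203.0 [array([528.35193628, -30.32152251]), array([492.1439437 ,  -5.60755094])] mid [510.24793999 -17.96453673] sep 43.83832931478993 ang -34.31571350823189
[(0, 32.75), (14, 33.0), (29, 32.75), (45, 35.0), (59, 42.0), (75, 32.0), (90, 32.0), (105, 33.75), (119, 32.75), (135, 35.25), (150, 34.0), (165, 34.75), (180, 34.75), (195, 35.25), (210, 38.25), (225, 37.0), (239, 34.75), (255, 35.75), (270, 35.75), (285, 35.5), (300, 36.0), (315, 34.25), (330, 43.0), (345, 34.0)]
top bg 223.0 [array([529.09181535, -27.131144  ]), array([493.82636269,  -2.66638743])] mid [511.45908902 -14.89876571] sep 42.920583227676566 ang -34.7502649523794
[(0, 33.0), (14, 33.75), (29, 36.5), (45, 41.25), (59, 42.25), (75, 35.0), (90, 36.25), (105, 35.5), (119, 36.25), (135, 35.5), (150, 34.75), (165, 35.0), (180, 34.25), (195, 33.25), (210, 32.25), (225, 33.0), (239, 32.75), (255, 32.75), (270, 31.25), (285, 32.25), (300, 32.5), (315, 32.75), (330, 33.5), (345, 33.0)]
```

The side picture gives the hole midpoint at (510.2,-18.0), a separation of 43.8 and an angle of -34.4°, and the rim agrees. Corrected for the side-camera offset, I'll aim at (510,-18) and probe with force, searching if it lands on the face.

```bash
cat > ins.py <<'E'
from h import *
def st(t): s=env.state(); print(t,round(s['time_s'],1),s['tool_pos'].round(1),s['force'].round(1),s['torque'].round(2),round(s['width'],1)); return s
q=quat(55.5); C=np.array([510.,-18.]); a=np.radians(-34.5); e=np.array([np.cos(a),np.sin(a)]); n=np.array([-e[1],e[0]])
env.movep((*C,132),q); env.hold(.2); st('above')
for i,(A,B) in enumerate([(0,0),(0,1.5),(0,-1.5),(1.5,0),(-1.5,0),(1.5,1.5),(-1.5,1.5),(1.5,-1.5),(-1.5,-1.5),(0,3),(0,-3),(3,0)]):
    P=C+A*e+B*n
    env.move_straight((*P,128),rotation=q,v=60)
    hit=env.move_straight((*P,117.5),v=20,until_force=6); s=st(f'{A,B} {hit}')
    if s['tool_pos'][2]<120.5: print('IN'); break
    env.move_straight((*P,128),v=60)
    if s['time_s']>30: break
E
python3 ins.py
```

```text
above 9.6 [510.4 -17.9 132.6] [ 0.1  0.2 -2.1] [ 0.03 -0.03 -0.03] 14.9
(0, 0) False 10.5 [510.  -17.9 117.5] [ 0.3 -0.  -2.4] [ 0.03 -0.02 -0.03] 14.7
IN
```

```bash
cat > turn.py <<'E'
from h import *
env.set_gripper(0,120); C=(510.,-18.,117.5)
s0=env.state(); t0=s0['torque'][2]; f=55.5; b=None
while f>-20:
    f-=4; env.move_straight(C,rotation=quat(f)); s=env.state()
    t=s['torque'][2]-t0
    print(round(f,1),round(s['time_s'],2),s['force'].round(1),round(t,2),s['tool_pos'].round(1))
    if abs(t)>.7 or np.hypot(*s['force'][:2])>20 or s['time_s']>35: break
E
python3 turn.py
```

```text
51.5 10.97 [-0.2 -1.  -3. ] 0.02 [510.1 -18.2 117.6]
47.5 11.22 [ 0.3 -1.5 -2.3] 0.05 [510.1 -18.2 117.6]
43.5 11.47 [ 0.8 -1.5 -1.7] 0.04 [510.1 -18.1 117.6]
39.5 11.72 [-0.1 -1.8 -1.7] 0.06 [510.1 -18.1 117.5]
35.5 11.97 [ 1.4 -1.5 -2. ] 0.06 [510.  -18.1 117.5]
31.5 12.22 [ 0.8 -2.3 -2.1] 0.06 [510.  -18.  117.5]
27.5 12.47 [ 0.7 -1.8 -2.1] -0.01 [510.  -18.  117.5]
23.5 12.72 [ 1.1 -1.5 -1.8] -0.0 [510.  -18.  117.5]
19.5 12.97 [ 0.1 -0.5 -1.9] 0.04 [510.1 -18.  117.5]
15.5 13.22 [ 1.4 -1.5 -2.2] 0.02 [510.1 -17.9 117.5]
11.5 13.47 [ 0.9 -0.7 -2.7] 0.03 [510.1 -18.  117.5]
7.5 13.72 [ 2.  -1.4 -2.1] 0.04 [510.1 -18.  117.5]
3.5 13.97 [ 2.9 -1.4 -3.2] 0.02 [510.1 -18.  117.5]
-0.5 14.22 [ 1.9 -1.3 -2.4] 0.03 [510.1 -18.  117.5]
-4.5 14.47 [ 1.7 -0.3 -2.8] 0.06 [510.1 -18.  117.6]
-8.5 14.72 [ 2.2 -1.  -2. ] 0.13 [510.1 -18.  117.6]
-12.5 14.97 [ 2.7 -1.1 -2. ] 0.07 [510.1 -18.  117.5]
-16.5 15.22 [ 2.1 -1.5 -2.4] 0.18 [510.2 -18.1 117.6]
-20.5 15.47 [ 2.4 -3.3 -2.9] 1.53 [510.1 -18.1 117.6]
```

The stop is reached: torque rose to 1.5 N m after about 75°, inside the expected 0.75–1.35 rad. I'll unload a little, lift out and check the collar by picture.

Run:
```python
from h import *
def st(t): s=env.state(); print(t,round(s['time_s'],1),s['tool_pos'].round(1),s['force'].round(1),s['torque'].round(2),round(s['width'],1)); return s
C=(510.,-18.)
env.hold(.4); st('stop')
env.move_straight((*C,117.5),rotation=quat(-17)); env.hold(.2); st('relieved')
env.move_straight((*C,131),v=40); st('out')
env.move_straight((*C,200),v=120)
env.movep((572.4,272.7,200),quat(15.5)); env.hold(.3); st('over cradle')
c=snap('side'); ims=[]
for p in((511,-17,74),(572,273,170)):
    x,y=map(int,pix(c,p)); ims.append(cv2.resize(c['img'][y-40:y+41,x-27:x+27],(400,600),interpolation=cv2.INTER_CUBIC))
cv2.imwrite('pics/after.png',np.hstack(ims))
W=cloud(c); a=np.radians(-74.5); e=np.array([np.cos(a),np.sin(a)]); n=np.array([-e[1],e[0]])
D=W[...,:2]-[572.4,272.7]; A=D@e; B=D@n; Z=W[...,2]
for lo in range(150,230,10):
    m=(Z>lo)&(Z<lo+10)&(abs(A)<70)&(abs(B)<14)
    if m.sum(): print(lo,m.sum(),np.percentile(A[m],[2,50,98]).round(0),np.percentile(B[m],[10,50,90]).round(1))
```

```text
stop 15.9 [510.1 -18.  117.6] [ 2.3 -2.9 -1. ] [-0.74 -0.76  1.66] 14.2
relieved 16.3 [510.1 -18.2 117.5] [ 3.1 -2.2 -1.5] [-0.72 -0.76  0.41] 13.8
out 16.8 [509.2 -17.3 130.7] [-0.6  0.2 -2.5] [-0.02 -0.02 -0.03] 14.2
over cradle 19.0 [572.9 271.4 200.2] [ 0.5  0.4 -1.5] [-0.03  0.01 -0.  ] 14.0
150 6 [-16.  23.  30.] [-3.4 -0.7  2.8]
160 26 [-23.   5.  33.] [-4.7 -2.5  3.8]
170 22 [-22.  25.  32.] [-6.  -3.9  2.4]
180 31 [-23.  14.  33.] [-5.6 -4.8 -0.4]
190 27 [ 1. 19. 32.] [-5.  -2.   2.5]
200 9 [ 9. 13. 17.] [-12.2  -5.2  -4.2]
210 38 [ 8. 35. 53.] [-12.6  -6.8   3.5]
220 99 [-45.  23.  52.] [-8.7 -1.6  7. ]
```

View pics/after.png

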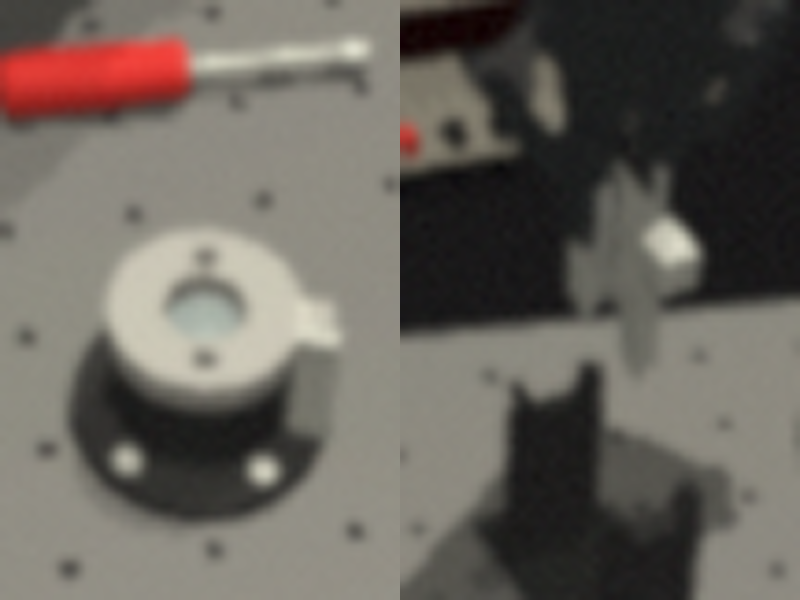

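The lug at (320,318) sits against the post, so the collar is tight, and the spanner hangs upright in the hand. Now I'll set it back.

Run:
```python
from h import *
def st(t): s=env.state(); print(t,round(s['time_s'],1),s['tool_pos'].round(1),s['force'].round(1),s['torque'].round(2),round(s['width'],1)); return s
P=(572.4,272.7); q=quat(15.5)
env.move_straight((*P,198),rotation=q,v=50); env.hold(.3); st('above')
h=env.move_straight((*P,84),v=60,until_force=8); s=st(f'near {h}')
if not h or s['tool_pos'][2]<84:
    h=env.move_straight((*P,75),v=12,until_force=4); s=st(f'seat {h}')
```

```text
above 19.6 [572.4 272.8 198. ] [ 0.5  0.3 -1.7] [-0.    0.01  0.02] 14.2
near False 21.6 [572.6 272.8  84.3] [-1.   0.6 -2.6] [ 0.02  0.03 -0.01] 14.1
seat True 22.2 [572.4 272.7  77.5] [ 0.1 -0.   5.5] [-0.06  0.02  0.  ] 14.1
```

Seated at the grasp height. I'll release gently, retreat and look.

Run:
```python
from h import *
def st(t): s=env.state(); print(t,round(s['time_s'],1),s['tool_pos'].round(1),s['force'].round(1),round(s['width'],1)); return s
env.set_gripper(0,20); env.set_gripper(24); st('24'); env.set_gripper(50); 
env.move_straight((572.4,272.7,200),v=80); st('up')
env.movep((500,450,300),quat(15.5)); env.hold(.5); st('away')
ims=[]
for n,k in(('side',27),('top',20)):
    c=snap(n); x,y=map(int,pix(c,(572,273,80))); ims.append(cv2.resize(c['img'][y-int(k*1.5):y+int(k*1.5),x-k:x+k],(400,600),interpolation=cv2.INTER_CUBIC))
    W=cloud(c); uu,vv=np.meshgrid(range(512),range(384)); m=(abs(uu-x)<22)&(abs(vv-y)<22)&(c['img'].max(2)>120)&(W[...,2]>88)&(W[...,2]<125)
    v,u=np.nonzero(m); print(n,m.sum(),np.percentile(W[m][:,2],[10,50,90]),cv2.minAreaRect(np.array([onplane(c,a,b,104)[:2] for a,b in zip(u,v)],np.float32)))
cv2.imwrite('pics/end.png',np.hstack(ims))
```

```text
24 22.7 [571.4 271.8  75.8] [ 0.8 -0.3 -0.5] 24.1
up 24.7 [572.2 272.5 199.5] [-0.2 -0.2 -0.6] 49.9
away 26.1 [500.2 449.7 299.9] [ 0.5  0.  -0.4] 49.7
side 139 [ 99.81783889 103.76302245 105.87404088] ((571.4226684570312, 269.41094970703125), (20.109130859375, 101.93232727050781), 14.102397918701172)
top 109 [ 96.25001148 101.23094351 107.16008403] ((572.6832275390625, 276.1911315917969), (17.440391540527344, 97.0119400024414), 15.535894393920898)
```

View pics/end.png

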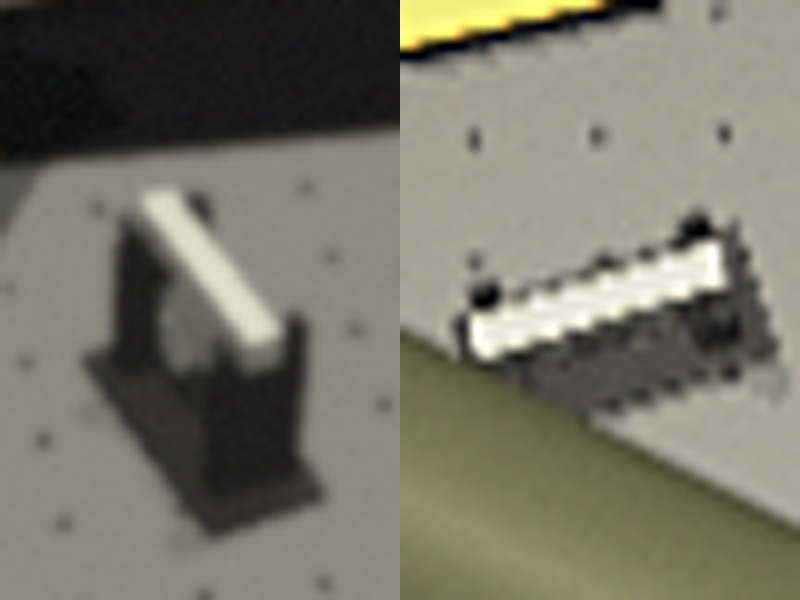

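The bar lies level across both rests, from (155,205) to (265,345) in the side crop, in the same pose as at the start. Handing in.

```bash
python3 -c "
from workcell import env
print(env.hand_in())"
```

```text
the job is handed in; nothing more can be done
None
```

I turned the collar clockwise about 75° until its lug met the stop post, set the spanner back upright across both cradle rests, and handed the job in at about 26 s.

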